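# Push the pipe nipple home and snap the toggle clamp shut

### The job

Get the pipe nipple ready for deburring: with the fingertips push the black steel nipple along its V-shaped trough until its end is fully home against the stop plate, then push the blue handle of the toggle clamp up and over centre so that it snaps upright and the rubber foot locks the nipple down. Only push: do not pick up or lift the nipple, leave the loose fittings, tin and tool where they are, and finish clear of everything.

Things in the scene. Friction and masses are not known exactly. Their poses are not given: they have to be found in the camera images.
- jig: Deburring jig bolted to the bench: grey base plate 195 x 165 x 10 mm (x -107..88, y -72..93 mm in this frame) with a V-trough, a stop plate and a toggle clamp. Origin on the bench surface. x points level from the clamp handle across to the trough (the way the handle is pushed shut), y along the trough towards the stop, z up. The clamp's riser fills x -88..0, y -23..23 mm; it swings in the plane y = 0.
- nipple: Black steel pipe nipple, 125 mm long, 21.4 mm diameter, about 0.16 kg, lying loose in the trough. Origin at mid-length on its axis, 45 mm above the bench; y along the axis, towards the stop. It starts 17 to 33 mm short of the stop. Its free end always sticks out of the trough: by 32 to 48 mm at the start, 15 mm when home. It slides with 1 to 2 N and may roll about its axis.
- nipple_front (a point): Centre of the nipple's end face that meets the stop (its +y end).
- nipple_back (a point): Centre of the nipple's free end face (its -y end), the face to push on.
- stop_face (a point): Point on the stop plate's face where the nipple's axis meets it, 45 mm above the bench; axes as the jig's. The plate is upright, 44 mm wide, 8 mm thick, top 62 mm above the bench. The trough is a 90 degree steel angle lying point down, centred on this point, from 3 to 110 mm before the plate (-y), 39 mm wide over all, its edges 48 mm above the bench.
- clamp_handle (a joint): Toggle clamp handle, rad. 0 = open, leaning back 47 degrees from upright, away from the trough; 0.987 = locked, 10 degrees past upright towards the trough, at its own stop. A spring keeps it at either end: short of centre (about 0.6) it springs back open, beyond about 0.7 it snaps on to locked by itself. Pushed at the tip along its swing (forward and up) it takes up to 9 N; pushed level, up to 20 N at first.
- handle_tip (a point): Centre of the round end (radius 8.5 mm) of the blue handle grip, a 17 mm thick round bar. It swings in the jig's plane y = 0, 94 mm from handle_pivot: open 141 mm above the bench at jig x = -140 mm, locked 169 mm above the bench at x = -56 mm. Its side away from the trough is free to push on.
- handle_pivot (a point): Axis of the handle on the clamp, parallel to the jig's y, 77 mm above the bench, at jig x = -72, y = 0 mm; axes as the jig's.
- clamp_spindle: Black rubber foot, 15 mm diameter, on the sprung spindle of the clamp's holding arm; origin at the centre of its pressing face. Open, the arm stands up steeply (top 150 mm above the bench, jig x -45..25, y -10..10 mm). Locked, it lies level over the trough and the foot presses on the nipple with a few newtons.
- tee: Bystander: black iron pipe tee, 58 x 46 x 34 mm, lying flat; origin at the crossing of its axes, 17 mm up.
- elbow: Bystander: black iron 90 degree elbow, 46 x 46 x 34 mm, lying flat; origin at the crossing of its axes, 17 mm up.
- coupling: Bystander: galvanised round pipe coupling, 31 mm diameter, 40 mm high, upright; origin at its underside.
- bushing: Bystander: brass hexagon bushing, 35 mm across, 28 mm high; origin at its underside.
- short_nipple: Bystander: short zinc-plated nipple standing upright, 27 mm diameter, 50 mm high; origin at its underside.
- compound_tin: Bystander: grey jar with white lid and blank paper label, 68 mm diameter, 75 mm high; origin at its underside.
- deburrer: Bystander: swivel deburring tool with orange handle, 150 mm long, 25 mm thick, lying along its x; origin on the bench under the blade end of the handle.

How it is judged:
On the way, in this order (a step that is already met when the one before it is completed fails the run):
1. the nipple is home against the stop (within 2.5 mm) while the clamp is still open (y of nipple_front in the frame of stop_face above -0.0025 m and distance between nipple_front and stop_face below 0.0045 m and value of joint clamp_handle below 0.3 rad), for 0.2 s.
2. the clamp handle has snapped over centre into its locked position (value of joint clamp_handle above 0.93 rad), for 0.2 s.
At the end, for the whole second after the job is handed in: The nipple's front end is within 2.5 mm of the stop plate, the nipple is seated in the trough and at rest, the clamp handle is locked (joint above 0.93 rad) and the rubber foot presses on the nipple with more than 2 N (y of nipple_front in the frame of stop_face above -0.0025 m and distance between nipple_front and stop_face below 0.0045 m and value of joint clamp_handle above 0.93 rad and contact force between clamp_spindle and nipple above 2 N and linear speed of nipple below 0.01 m/s and height (world z) of nipple below 0.048 m); the robot touches nothing.
It fails at once if the nipple is lifted out of its seat (its middle more than 10 mm up) (height (world z) of nipple above 0.0552 m).
It fails at once if the nipple falls or is tipped out of the trough (height (world z) of nipple below 0.038 m or angle between nipple's own y axis and vertical below 1.4 rad or angle between nipple's own y axis and vertical above 1.74 rad).
It fails at once if a loose fitting, the tin or the tool is moved by more than 25 mm (distance of any of tee, elbow, coupling, bushing, short_nipple, compound_tin, deburrer from where it was at the start of the episode above 0.025 m).
It also fails if it takes over 48 s, if anything falls off the work surface, if the arm or the gripper's body presses on something with over 40 N, if the wrist force passes 120 N, or if a joint passes its speed limit or range.

### The arm

A 7-joint arm with a two-finger parallel gripper is mounted at the origin on the work surface. World frame = base frame: x ahead of the robot, y to its left, z up, the work surface at z = 0. Lengths are in m, angles in rad, forces in N, time in s.
With the tool pointing down it reaches from about 0.425 to 0.925 m from the base axis. Payload 6.8 kg.
Tool frame: the origin (TCP) lies midway between the tips of the shut fingers; the grasp point (between the pads) lies 19 mm behind it; z points along the fingers, y is the direction in which the jaws open and shut (so a half turn about z gives the same grasp; the last joint's range is limited). The gripper opens to 85 mm and grips with 20 to 120 N. Pads are 22 mm wide; open, the fingers measure 114 mm over their backs; the gripper's body (76 mm by 85 mm) begins 54 mm behind the grasp point. The pads swing forward as they close: fully open they stand 13 mm farther back than shut.
Start: joints at [1.004, 0.477, 0.022, 1.555, -0.011, 1.109, -0.083], TCP at [0.299, -0.605, 0.231] pointing down, gripper open.
Joint ranges: [-2.96, 2.96], [-0.34, 2.1], [-1.41, 1.46], [0.24, 2.44], [-1.37, 4.51], [0.17, 1.92], [-2.96, 2.96]. Speed limits (rad/s): [2.39, 2.39, 3.14, 3.14, 3.14, 3.14, 3.14].

### API

Orientations are given as a unit quaternion [w, x, y, z].
In Python, from station import * gives the robot as it stands. The module is installed in compiled form; this text tells all that it offers.
- The arm moves only by the tool jog_arm, never from a script. Its arguments are lists of equal length, an entry for each row: "dp": the shift along the tool's x, y, z in units of 25 mm (1.0 is 25 mm), a list of three; "angular": the turn, a rotation vector about the tool's x, y, z in units of 5 degrees (1.0 is 5 degrees), a list of three; "claw": the finger opening in mm, from 0 to 85.4. A call has exactly 5 rows; each row is the pose to reach, as a shift and turn from the pose commanded when the call began, along the tool's axes at that moment; what a row does not reach only later rows make up. A row lasts 1/10 s, in which the tool goes at most 50 mm and 8.59 degrees, less where a joint would pass 70% of its speed; a pose out of reach is approached as far as the arm can. A call with a gripper value outside its range is refused whole. The fingers move at their own pace and stop on an object; "grip_force" is the grip in N (left out, the last holds). Time passes only in rows, so rows that repeat a pose let the fingers close, or fill a call up. It gives the time, the measured TCP pose, the force and the opening at its end, in the units of the state.
- get_obs(): the state, without advancing time (a new reading comes with each control period).
- read_camera(name): name is "scene" or "top" or "wrist"; returns a dict with "pixels" (384x512x3 uint8, blue, green, red), "camera_matrix" (3x3 intrinsics, pixels), "rvec" (rotation vector, rad) and "tvec" (3), from world to camera coordinates, as OpenCV has them. Camera axes: x right, y down, z forward; pixel columns grow to the right and rows downward; lengths in m; the calibration is good to about 2 mm. A picture is of the moment at which its call begins. There is no depth.
- hand_in(): hands the job in, once; it reports no verdict.
The state is a dict: "t": time; "q": joint angles; "joint_vel": joint speeds; "joint_torque": joint torques, N m; "eef_pos": TCP position; "tool_rot": TCP orientation; "contact_force": force on the tool from outside, world axes, zero at the start; "torque": the same for the moment, N m; "gripper_width": opening from 0.0 (shut) to 1.0 (fully open).
Only numpy, scipy, OpenCV 4.12 (cv2) and the standard library are available. Lean on these libraries where they do the work, as an engineer would, in place of code of your own. Each camera call takes 0.05 s, during which the arm holds its last target.

## Working session

There is one attempt and no reset: what is moved stays moved. The work goes in short steps, Python scripts to look and compute and a tool call to move; the robot and the scene stay as the last step left them, time stands still between calls to the robot, and variables do not carry over. Pictures are saved under pics/ and viewed, and the job is handed in when it is done.

Besides the shell and the picture viewer there is one more tool, called after ">>>" as name(argument=value, ...) on one line, values as JSON. jog_arm: Moves the arm, as the interface text tells. Its arguments: {"type":"object","properties":{"dp":{"type":"array","items":{"type":"array","items":{"type":"number"}}},"angular":{"type":"array","items":{"type":"array","items":{"type":"number"}}},"claw":{"type":"array","items":{"type":"number"}},"grip_force":{"type":"number"}},"required":["dp","angular","claw"]}

```bash
mkdir -p pics
cat > h.py <<'E'
import numpy as np, cv2
from station import *
def cam(n,save=None):
    c=read_camera(n); 
    if save: cv2.imwrite('pics/'+save,c['pixels'])
    R,_=cv2.Rodrigues(np.array(c['rvec'],float)); return c['pixels'],np.array(c['camera_matrix'],float),R,np.array(c['tvec'],float).ravel()
def ray(K,R,t,uv):
    d=R.T@np.linalg.inv(K)@np.array([uv[0],uv[1],1.]); return -R.T@t,d
def onz(K,R,t,uv,z):
    o,d=ray(K,R,t,uv); return o+d*(z-o[2])/d[2]
def tri(r1,r2):
    (a,d),(b,e)=r1,r2; s=np.linalg.lstsq(np.c_[d,-e],b-a,rcond=None)[0]; p,q=a+s[0]*d,b+s[1]*e
    return (p+q)/2,np.linalg.norm(p-q)
def proj(K,R,t,P):
    p=K@(R@np.asarray(P,float)+t); return p[:2]/p[2]
E
python3 - <<'E'
from h import *
o=get_obs(); print({k:np.round(v,3) for k,v in o.items()})
for n in('scene','top','wrist'):
    p,K,R,t=cam(n,n+'1.png'); print(n,K.round(1).tolist(),(-R.T@t).round(3))
E
```

```text
{'t': np.float64(0.0), 'q': array([ 1.004,  0.478,  0.022,  1.556, -0.012,  1.109, -0.083]), 'joint_vel': array([-0.   , -0.001, -0.001,  0.   , -0.001,  0.001, -0.001]), 'joint_torque': array([ 1.0000e-03, -5.9645e+01,  1.6080e+00, -2.8120e+01,  1.2000e-02,
        9.0000e-03, -0.0000e+00]), 'eef_pos': array([ 0.299, -0.605,  0.23 ]), 'tool_rot': array([-0.001,  0.974,  0.227, -0.   ]), 'contact_force': array([-0.064,  0.157, -1.318]), 'torque': array([-0.094,  0.004,  0.035]), 'gripper_width': np.float64(1.001)}
scene [[403.9, 0.0, 255.3], [0.0, 403.9, 197.1], [0.0, 0.0, 1.0]] [ 1.081 -0.344  0.494]
top [[386.7, 0.0, 256.3], [0.0, 386.7, 187.5], [0.0, 0.0, 1.0]] [0.488 0.036 0.776]
wrist [[306.0, 0.0, 253.9], [0.0, 306.0, 194.5], [0.0, 0.0, 1.0]] [ 0.364 -0.571  0.374]
```

View pics/top1.png

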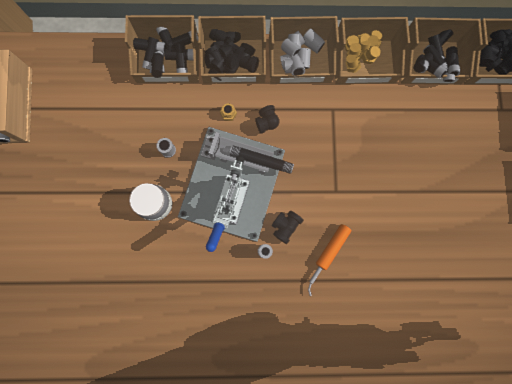

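View pics/scene1.png

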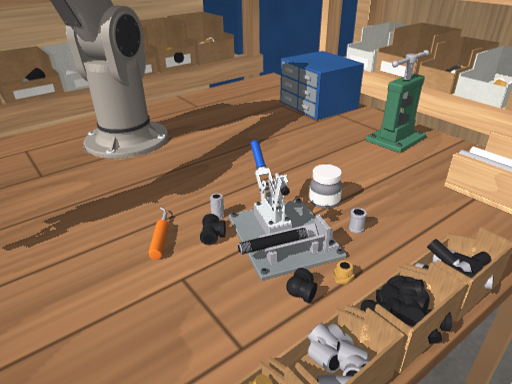

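The top view shows the jig plate around (232,185), with the blue handle tip at (211,246), the nipple from about (235,152) to (291,167), and the stop at the upper left. The scene view shows the handle tip at (255,144) and the nipple's free end at (242,248). I'll zoom in next.

Run:
```python
from h import *
p,K,R,t=cam('top'); 
for q in((0.5,0,0),(0.6,0,0),(0.5,0.1,0)): print(proj(K,R,t,q).round(1))
c=p[110:270,140:310]; cv2.imwrite('pics/topz.png',cv2.resize(c,None,fx=3.6,fy=3.6,interpolation=cv2.INTER_CUBIC))
p2,K2,R2,t2=cam('scene'); 
c=p2[130:290,190:370]; cv2.imwrite('pics/scz.png',cv2.resize(c,None,fx=3.6,fy=3.6,interpolation=cv2.INTER_CUBIC))
```

```text
[263.9 242.3]
[263.4 192.6]
[213.4 242.7]
```

View pics/topz.png

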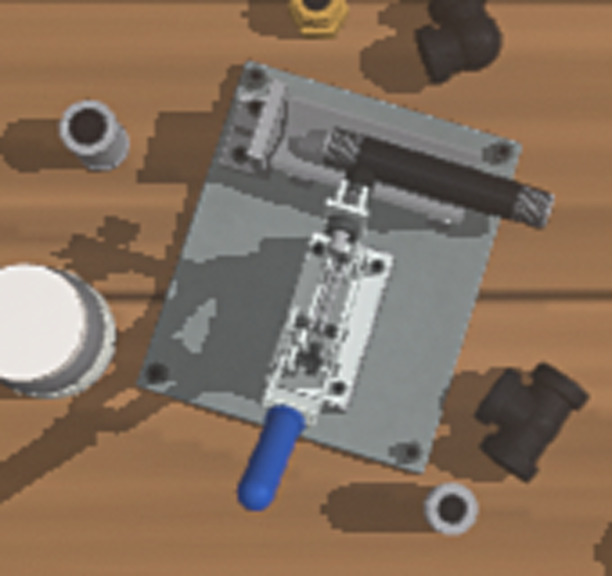

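View pics/scz.png

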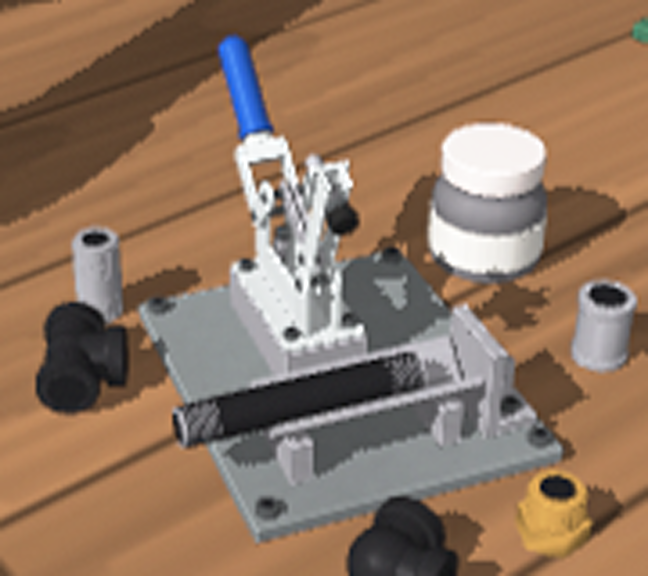

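The zoomed top view gives the plate corners at (248,60), (522,147), (424,472) and (138,385). The handle tip is at (255,497) and the nipple's free end at about (541,209). I'll fit the jig pose to these and cross-check it with the blue tip and the nipple end in both views.

```bash
cat > jig.py <<'E'
from h import *
def up(z,o): return np.array(z,float)/3.6+np.array(o)-0.36
J=np.array([[88,93],[88,-72],[-107,-72],[-107,93]])/1000
def fit(A,B):
    a,b=A.mean(0),B.mean(0); U,S,V=np.linalg.svd((A-a).T@(B-b)); Rr=V.T@np.diag([1,np.linalg.det(V.T@U.T)])@U.T
    return Rr,b-Rr@a
E
python3 - <<'E'
from jig import *
p,K,R,t=cam('top'); p2,K2,R2,t2=cam('scene')
c1=[up(z,(140,110)) for z in((248,60),(522,147),(424,472),(138,385))]
W=np.array([onz(K,R,t,c,.010) for c in c1])[:,:2]
Rr,tt=fit(J,W); print('top',W.round(4).tolist(),'yaw',np.degrees(np.arctan2(Rr[1,0],Rr[0,0])),tt.round(4),'res',((J@Rr.T+tt-W)*1000).round(1).tolist())
# scene corners: near right(562,450)=(88,93); (262,540)=(88,-72); (138,303)=(-107,-72); 
c2=[up(z,(190,130)) for z in((562,447),(262,535),(138,303))]
W2=np.array([onz(K2,R2,t2,c,.010) for c in c2])[:,:2]
Rs,ts=fit(J[:3],W2); print('scene yaw',np.degrees(np.arctan2(Rs[1,0],Rs[0,0])),ts.round(4),'res',((J[:3]@Rs.T+ts-W2)*1000).round(1).tolist())
# expected features
def jw(P): P=np.array(P,float)/1000; return np.r_[Rr@P[:2]+tt,P[2]]
# blue
bl=[]
for im in(p,p2):
    h=cv2.cvtColor(im,cv2.COLOR_BGR2HSV); m=cv2.inRange(h,(105,150,60),(125,255,255))
    n,l,s,cc=cv2.connectedComponentsWithStats(m); 
    print([ (s[i].tolist(),cc[i].round(1).tolist()) for i in range(1,n) if 60<s[i][4]<1500])
print('tip pred',jw((-140,0,141)),proj(K,R,t,jw((-140,0,141))),proj(K2,R2,t2,jw((-140,0,141))))
bk=tri(ray(K,R,t,up((541,209),(140,110))),ray(K2,R2,t2,up((184,425),(190,130)))); print('back tri',bk, 'jig',(Rr.T@(bk[0][:2]-tt)*1000).round(1))
tp=tri(ray(K,R,t,up((257,493),(140,110))),ray(K2,R2,t2,up((233,52),(190,130)))); print('tip tri',tp, 'jig',(Rr.T@(tp[0][:2]-tt)*1000).round(1))
E
```

```text
top [[0.7361, 0.1117], [0.6852, -0.0438], [0.503, 0.0131], [0.5512, 0.1695]] yaw -17.466230404200008 [0.6248 0.0497] res [[0.6, 0.4], [1.9, -1.6], [-1.9, 0.1], [-0.6, 1.1]]
scene yaw -16.86714457792468 [0.6254 0.0517] res [[2.0, 1.7], [-2.8, -0.2], [0.8, -1.5]]
[([207, 223, 17, 28, 225], [214.8, 236.9])]
[([203, 0, 39, 54, 1005], [228.0, 17.5]), ([210, 77, 33, 10, 63], [225.9, 81.7]), ([251, 140, 14, 28, 203], [257.1, 153.3])]
tip pred [0.49124239 0.09176861 0.141     ] [211.31452853 246.83588423] [253.81235834 144.37852552]
back tri (array([ 0.64143617, -0.04976702,  0.04680807]), np.float64(0.0005629632200540789)) jig [ 45.7 -89.9]
tip tri (array([0.49179657, 0.09240106, 0.14163636]), np.float64(0.0005383414314979294)) jig [-139.7    0.8]
```

The views agree. The triangulated tip is within 1 mm of the jig-based prediction, and the nipple's back end comes out at z≈0.047 against an expected 0.045. Next I'll measure the stop face and plan the approach, with tool x along jig x and the nipple pushed along −tool y.

```bash
cat >> jig.py <<'E'
YAW=np.radians(-17.2); RJ=np.array([[np.cos(YAW),-np.sin(YAW)],[np.sin(YAW),np.cos(YAW)]]); TJ=np.array([.6251,.0503])
def jw(P): P=np.array(P,float)/1000; return np.r_[RJ@P[:2]+TJ,P[2]]
def wj(P): P=np.asarray(P,float); return np.r_[RJ.T@(P[:2]-TJ),P[2]]*1000
from scipy.spatial.transform import Rotation as Ro
def plan(P):
    o=get_obs(); w=o['tool_rot']; T=Ro.from_quat([w[1],w[2],w[3],w[0]])
    G=Ro.from_euler('z',YAW)*Ro.from_euler('x',np.pi)
    d=T.inv().apply(jw(P)-o['eef_pos'])/.025; a=np.degrees((T.inv()*G).as_rotvec())/5
    print('t',round(float(o['t']),2),'now jig',wj(o['eef_pos']).round(1),'F jig',(RJ.T@o['contact_force'][:2]).round(1),o['contact_force'][2].round(1),'-> dp',d.round(2),'ang',a.round(2))
E
python3 - <<'E'
from jig import *
_,K,R,t=cam('top')
for z,h in(((287,88),.062),((268,172),.062),((541,209),.045),((343,145),.0557)): print(z,wj(onz(K,R,t,up(z,(140,110)),h)).round(1))
print(jw((45.7,-135,100)),jw((-175,0,125)))
plan((45.7,-140,140))
E
```

```text
(287, 88) [64.8 57.2 62. ]
(268, 172) [18.4 52.9 62. ]
(541, 209) [ 45.7 -90.6  45. ]
(343, 145) [45.5 20.3 55.7]
[ 0.62883563 -0.09217644  0.1       ] [0.45792629 0.10204891 0.125     ]
t 0.4 now jig [-117.8 -722.6  231.2] F jig [0.9 0. ] -0.7 -> dp [ 20.78 -12.41   3.65] ang [-0.   0.   8.7]
```

>>> jog_arm(dp=[[1.5,-0.9,0],[3,-1.8,0],[4.6,-2.8,0],[6.2,-3.7,0],[7.7,-4.6,0]], angular=[[0,0,1.6],[0,0,3.2],[0,0,4.8],[0,0,6.4],[0,0,8.0]], claw=[0,0,0,0,0], grip_force=100)

```text
t: 0.9
eef_pos: [0.4217, -0.415, 0.2315]
tool_rot: [-0.0, 0.993, -0.122, 0.0]
contact_force: [0.5, -0.8, 0.7]
gripper_width: 0.14
```

```bash
python3 -c "
from jig import *
plan((45.7,-140,140))"
```

```text
t 0.9 now jig [ -56.7 -504.6  231.5] F jig [ 0.7 -0.6] 0.7 -> dp [  4.9  -14.33   3.66] ang [-0.   -0.01  0.64]
```

>>> jog_arm(dp=[[0.6,-1.6,0],[1.2,-3.2,0.2],[1.8,-4.8,0.4],[2.4,-6.4,0.7],[3.0,-8.0,1]], angular=[[0,0,0.6],[0,0,0.6],[0,0,0.6],[0,0,0.6],[0,0,0.6]], claw=[0,0,0,0,0])

```text
t: 1.4
eef_pos: [0.5418, -0.2389, 0.2064]
tool_rot: [0.0, 0.989, -0.145, 0.0]
contact_force: [0.5, -0.5, 0.4]
gripper_width: -0.002
```

```bash
python3 -c "
from jig import *
plan((45.7,-140,140))"
```

```text
t 1.4 now jig [   6.  -300.9  206.4] F jig [ 0.6 -0.3] 0.4 -> dp [ 1.64 -6.42  2.66] ang [ 0.   -0.01  0.1 ]
```

>>> jog_arm(dp=[[0.4,-1.6,0.5],[0.8,-3.2,1],[1.2,-4.8,2],[1.6,-6.2,2.6],[1.6,-6.2,2.6]], angular=[[0,0,0.1],[0,0,0.1],[0,0,0.1],[0,0,0.1],[0,0,0.1]], claw=[0,0,0,0,0])

```text
t: 1.9
eef_pos: [0.625, -0.0956, 0.1388]
tool_rot: [-0.002, 0.989, -0.145, -0.001]
contact_force: [-0.2, -0.3, -0.8]
gripper_width: -0.003
```

```bash
python3 -c "
from jig import *
plan((45.7,-135,38))
cam('top','t2.png');cam('scene','s2.png')"
```

```text
t 1.9 now jig [  43.  -139.4  138.8] F jig [-0.1 -0.4] -0.8 -> dp [ 0.12 -0.16  4.03] ang [-0.04  0.04  0.1 ]
```

View pics/s2.png

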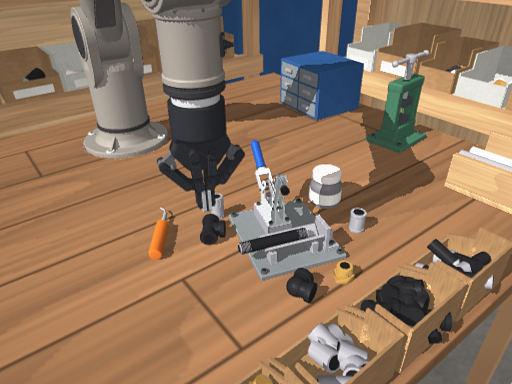

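The gripper is shut with its tips at (205,205), clear of the nipple end at (242,248). The tee is about 100 mm from the descent point, so I'm going down.

>>> jog_arm(dp=[[0.1,0,1],[0.1,0,2],[0.1,0,3],[0.1,0,4],[0.1,0,4]], angular=[[0,0,0.1],[0,0,0.1],[0,0,0.1],[0,0,0.1],[0,0,0.1]], claw=[0,0,0,0,0])

```text
t: 2.5
eef_pos: [0.6233, -0.1061, 0.0389]
tool_rot: [0.001, 0.988, -0.155, -0.003]
contact_force: [-1.0, -0.8, -0.2]
gripper_width: 0.0
```

```bash
python3 -c "
from jig import *
plan((45.5,-110,38))
p,K,R,t=cam('top');cv2.imwrite('pics/t3.png',cv2.resize(p[100:280,140:340],None,fx=3,fy=3,interpolation=2))
p,K,R,t=cam('scene');cv2.imwrite('pics/s3.png',cv2.resize(p[130:290,160:370],None,fx=3,fy=3,interpolation=2))"
```

```text
t 2.5 now jig [  44.5 -149.9   38.9] F jig [-0.7 -1. ] -0.2 -> dp [ 0.02 -1.6   0.03] ang [ 0.03  0.06 -0.13]
```

View pics/s3.png

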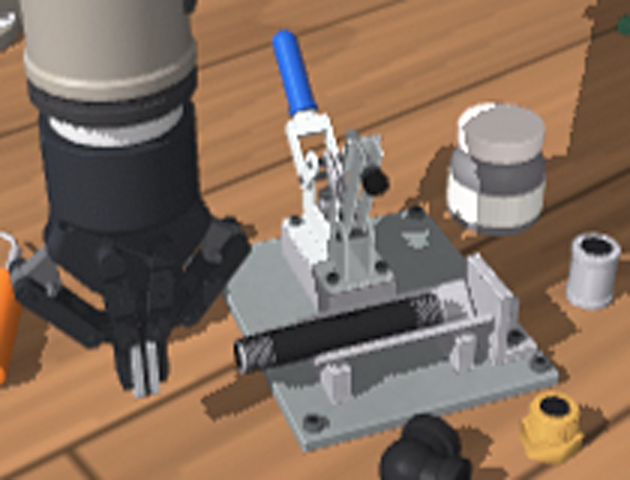

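View pics/t3.png

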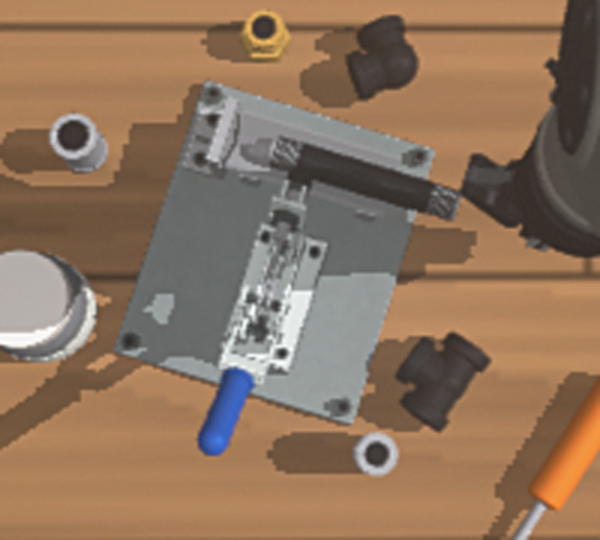

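The fingers are shut beside the free end, at (145,370) in the zoomed scene view, with the nipple end at (240,355). Approaching now.

>>> jog_arm(dp=[[0.05,-0.5,0],[0.05,-1.0,0],[0.05,-1.3,0.05],[0.05,-1.5,0.05],[0.05,-1.6,0.05]], angular=[[0,0,-0.1],[0,0,-0.1],[0,0,-0.1],[0,0,-0.1],[0,0,-0.1]], claw=[0,0,0,0,0])

```text
t: 3.1
eef_pos: [0.6397, -0.0659, 0.0403]
tool_rot: [0.0, 0.989, -0.149, 0.0]
contact_force: [-1.0, -2.6, 1.5]
gripper_width: -0.002
```

```bash
python3 -c "
from jig import *
plan((45.5,-83,38))
p,K,R,t=cam('scene');cv2.imwrite('pics/s4.png',cv2.resize(p[130:290,160:370],None,fx=3,fy=3,interpolation=2))"
```

```text
t 3.1 now jig [  48.3 -106.7   40.3] F jig [-0.2 -2.8] 1.5 -> dp [-0.11 -0.95  0.09] ang [ 0.01 -0.    0.01]
```

View pics/s4.png

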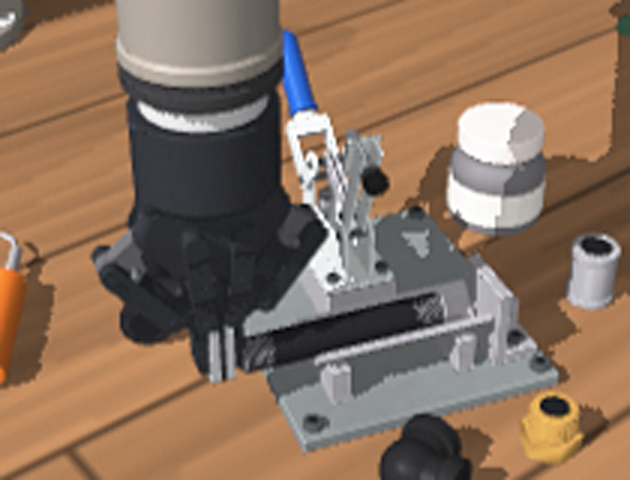

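The finger is at the free end at (235,350), and −2.8 N along jig y suggests contact at TCP y≈−107. That puts home near TCP y≈−84. I'll push most of the way.

>>> jog_arm(dp=[[-0.05,-0.2,0.05],[-0.1,-0.35,0.1],[-0.1,-0.5,0.1],[-0.1,-0.6,0.1],[-0.1,-0.7,0.1]], angular=[[0,0,0],[0,0,0],[0,0,0],[0,0,0],[0,0,0]], claw=[0,0,0,0,0])

```text
t: 3.65
eef_pos: [0.6428, -0.0499, 0.0379]
tool_rot: [0.0, 0.989, -0.15, 0.0]
contact_force: [-0.0, -6.8, 3.9]
gripper_width: 0.002
```

```bash
python3 -c "
from jig import *
plan((45.5,-83,38))
p,K,R,t=cam('scene');cv2.imwrite('pics/s5.png',cv2.resize(p[130:290,160:370],None,fx=3,fy=3,interpolation=2))"
```

```text
t 3.65 now jig [ 46.5 -90.5  37.9] F jig [ 2.  -6.5] 3.9 -> dp [-0.04 -0.3  -0.  ] ang [ 0.01 -0.01 -0.01]
```

View pics/s5.png

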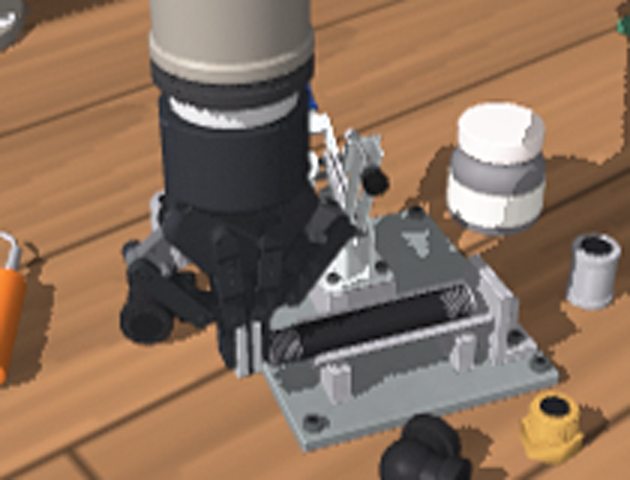

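>>> jog_arm(dp=[[0,-0.05,0],[0,-0.1,0],[0,-0.15,0],[0,-0.2,0],[0,-0.2,0]], angular=[[0,0,0],[0,0,0],[0,0,0],[0,0,0],[0,0,0]], claw=[0,0,0,0,0])

```text
t: 4.2
eef_pos: [0.6438, -0.0439, 0.0375]
tool_rot: [-0.0, 0.989, -0.15, -0.0]
contact_force: [-0.1, -2.9, 1.5]
gripper_width: -0.002
```

```bash
python3 -c "
from jig import *
plan((45.5,-83,38))
p,K,R,t=cam('scene');cv2.imwrite('pics/s6.png',cv2.resize(p[180:270,230:350],None,fx=6,fy=6,interpolation=2))
p,K,R,t=cam('top');cv2.imwrite('pics/t6.png',cv2.resize(p[110:210,180:320],None,fx=5,fy=5,interpolation=2))"
```

```text
t 4.2 now jig [ 45.7 -84.4  37.5] F jig [ 0.8 -2.8] 1.5 -> dp [-0.01 -0.06 -0.02] ang [-0.  0. -0.]
```

View pics/s6.png

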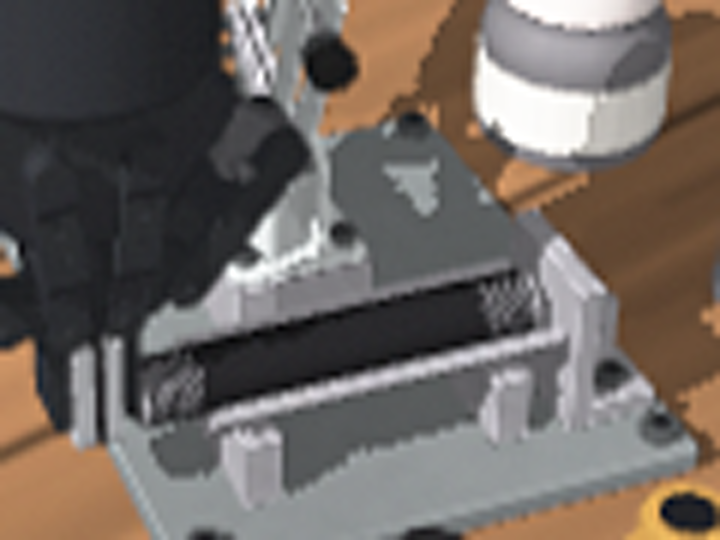

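View pics/t6.png

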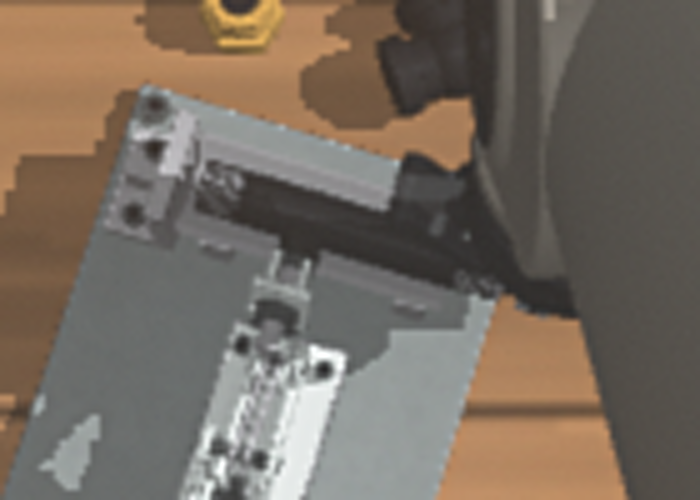

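A gap of a few mm remains before the stop: the nipple front is at (545,300) in the scene zoom and the plate at (565,290). Sliding force is about 3 N. I'll keep pushing gently.

>>> jog_arm(dp=[[0,-0.05,0],[0,-0.1,0],[0,-0.1,0],[0,-0.15,0],[0,-0.15,0]], angular=[[0,0,0],[0,0,0],[0,0,0],[0,0,0],[0,0,0]], claw=[0,0,0,0,0])

```text
t: 4.8
eef_pos: [0.645, -0.0404, 0.0375]
tool_rot: [-0.0, 0.989, -0.15, 0.0]
contact_force: [-0.4, -2.8, 1.7]
gripper_width: 0.001
```

```bash
python3 -c "
from jig import *
plan((45.5,-80,38))
p,K,R,t=cam('scene');cv2.imwrite('pics/s7.png',cv2.resize(p[180:270,230:350],None,fx=6,fy=6,interpolation=2))"
```

```text
t 4.8 now jig [ 45.8 -80.7  37.5] F jig [ 0.4 -2.8] 1.7 -> dp [-0.01 -0.03 -0.02] ang [-0.  0. -0.]
```

View pics/s7.png

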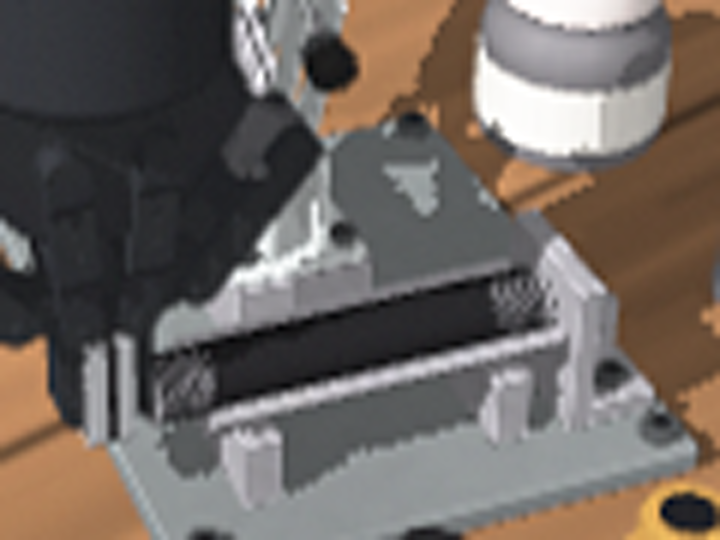

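The front is now at about (555,295), nearly touching, and the force is still only sliding friction. Continuing until it rises.

>>> jog_arm(dp=[[0,-0.05,0],[0,-0.1,0],[0,-0.1,0],[0,-0.15,0],[0,-0.15,0]], angular=[[0,0,0],[0,0,0],[0,0,0],[0,0,0],[0,0,0]], claw=[0,0,0,0,0])

```text
t: 5.35
eef_pos: [0.6455, -0.0385, 0.0375]
tool_rot: [0.001, 0.989, -0.15, -0.0]
contact_force: [-1.4, -6.6, 3.2]
gripper_width: -0.002
```

```bash
python3 -c "
from jig import *
plan((45.5,-80,38))
p,K,R,t=cam('scene');cv2.imwrite('pics/s8.png',cv2.resize(p[180:270,230:350],None,fx=6,fy=6,interpolation=2))"
```

```text
t 5.35 now jig [ 45.8 -78.7  37.5] F jig [ 0.6 -6.7] 3.2 -> dp [-0.01  0.05 -0.02] ang [ 0.02  0.01 -0.01]
```

View pics/s8.png

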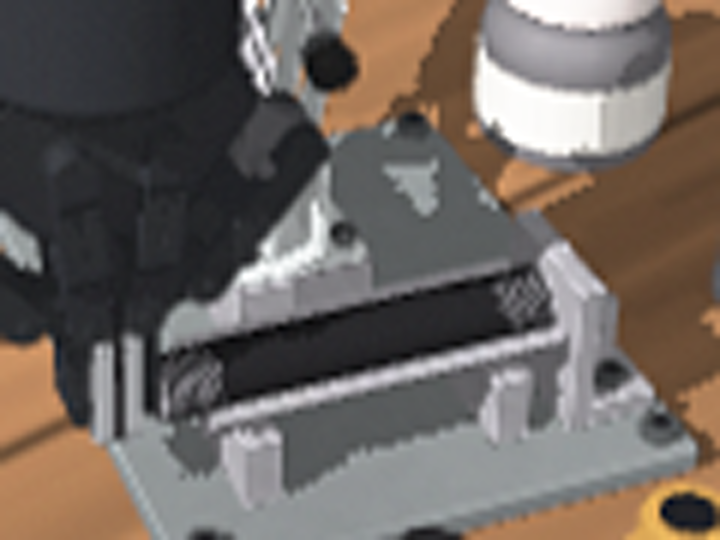

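The force has risen to 6.7 N and the TCP stalled, moving only 2 mm of the 3.75 mm commanded. One more small push should confirm it.

>>> jog_arm(dp=[[0,-0.05,0],[0,-0.1,0],[0,-0.15,0],[0,-0.15,0],[0,-0.15,0]], angular=[[0,0,0],[0,0,0],[0,0,0],[0,0,0],[0,0,0]], claw=[0,0,0,0,0])

```text
t: 5.9
eef_pos: [0.6455, -0.0383, 0.0375]
tool_rot: [0.003, 0.988, -0.151, -0.001]
contact_force: [-5.0, -11.7, 6.2]
gripper_width: 0.003
```

```bash
python3 -c "
from jig import *
plan((45.5,-80,38))
p,K,R,t=cam('scene');cv2.imwrite('pics/s9.png',cv2.resize(p[180:270,230:350],None,fx=6,fy=6,interpolation=2))
P=lambda x:proj(K,R,t,jw(x)); print('home back px (zoom)',(P((45.5,-68,45))-[230,180])*6)"
```

```text
t 5.9 now jig [ 45.7 -78.6  37.5] F jig [ -1.4 -12.6] 6.2 -> dp [-0.01  0.06 -0.02] ang [ 0.06  0.02 -0.04]
home back px (zoom) [141.64701128 393.35823615]
```

View pics/s9.png

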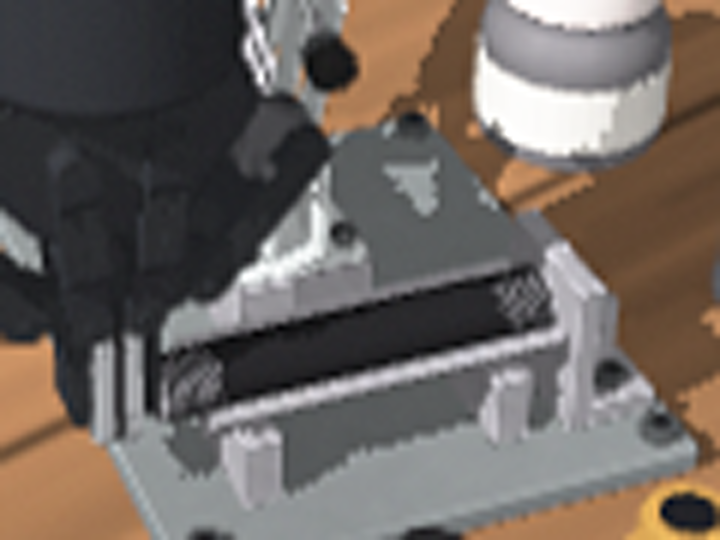

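The TCP is stalled at −78.6 with the force up to 12.6 N. The nipple overhangs the trough by about 15 mm (165 to 215 px) and touches the plate at (560,285), so it is home. I'll back straight off, then lift.

>>> jog_arm(dp=[[0,0.6,0],[0,1.4,0],[0,2.0,0],[0,2.2,-1.5],[0,2.2,-3.4]], angular=[[0,0,0],[0,0,0],[0,0,0],[0,0,0],[0,0,0]], claw=[0,0,0,0,0])

```text
t: 6.45
eef_pos: [0.6284, -0.0868, 0.1209]
tool_rot: [0.0, 0.989, -0.15, -0.003]
contact_force: [0.4, 0.7, 0.1]
gripper_width: -0.0
```

>>> jog_arm(dp=[[0,0,-2],[0,0,-4],[0,0,-6],[0,0,-6],[0,0,-6]], angular=[[0,0,0],[0,0,0],[0,0,0],[0,0,0],[0,0,0]], claw=[0,0,0,0,0])

```text
t: 6.95
eef_pos: [0.6316, -0.0854, 0.2741]
tool_rot: [-0.001, 0.989, -0.149, 0.002]
contact_force: [0.1, 0.4, -0.4]
gripper_width: 0.001
```

```bash
python3 -c "
from jig import *
plan((-185,0,250))
p,K,R,t=cam('scene');cv2.imwrite('pics/s10.png',cv2.resize(p[100:290,160:400],None,fx=3,fy=3,interpolation=2))"
```

```text
t 6.95 now jig [  46.3 -127.7  274.1] F jig [-0.   0.4] -0.4 -> dp [-9.25 -5.11  0.94] ang [-0.02 -0.04  0.01]
```

View pics/s10.png

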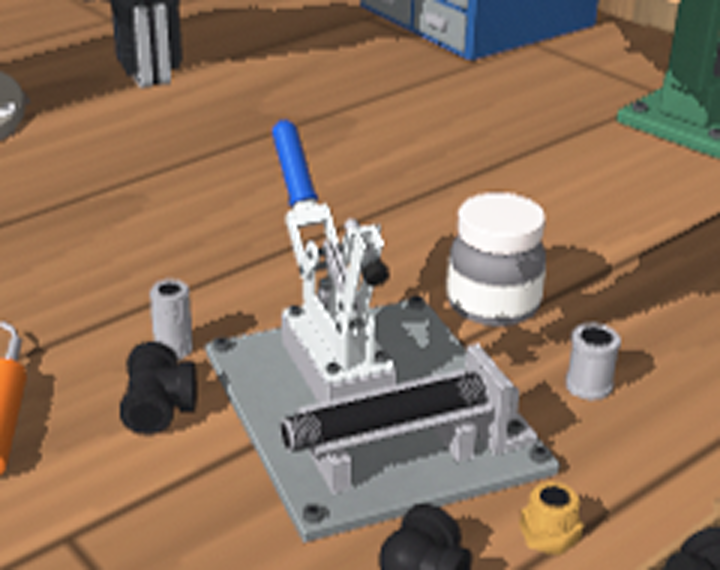

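The nipple is home, touching the plate at about (488,390), and the clamp is still open with the handle tip at (285,128). Moving over to behind the handle.

>>> jog_arm(dp=[[-1.5,-0.8,0],[-3.0,-1.65,0],[-4.5,-2.5,0],[-6,-3.3,0],[-7.5,-4.1,0]], angular=[[0,0,0],[0,0,0],[0,0,0],[0,0,0],[0,0,0]], claw=[0,0,0,0,0])

```text
t: 7.5
eef_pos: [0.4795, 0.0685, 0.2705]
tool_rot: [0.001, 0.989, -0.149, -0.002]
contact_force: [0.7, 0.1, -0.2]
gripper_width: 0.0
```

>>> jog_arm(dp=[[-1,-0.6,0],[-1.8,-1,0.5],[-1.8,-1,0.9],[-1.8,-1,0.9],[-1.8,-1,0.9]], angular=[[0,0,0],[0,0,0],[0,0,0],[0,0,0],[0,0,0]], claw=[0,0,0,0,0])

```text
t: 8.0
eef_pos: [0.4467, 0.1037, 0.2492]
tool_rot: [0.0, 0.989, -0.15, -0.001]
contact_force: [0.1, -0.1, -0.3]
gripper_width: -0.001
```

```bash
python3 -c "
from jig import *
plan((-180,0,122)); print(get_obs()['q'].round(2))
p,K,R,t=cam('scene');cv2.imwrite('pics/s11.png',cv2.resize(p[60:290,130:400],None,fx=2.8,fy=2.5,interpolation=2))"
```

```text
t 8.0 now jig [-186.2   -1.8  249.2] F jig [ 0.2 -0.1] -0.3 -> dp [ 0.26 -0.08  5.09] ang [ 0.01  0.02 -0.02]
[-0.21  0.11 -0.16  2.02  0.02  1.02 -2.26]
```

View pics/s11.png

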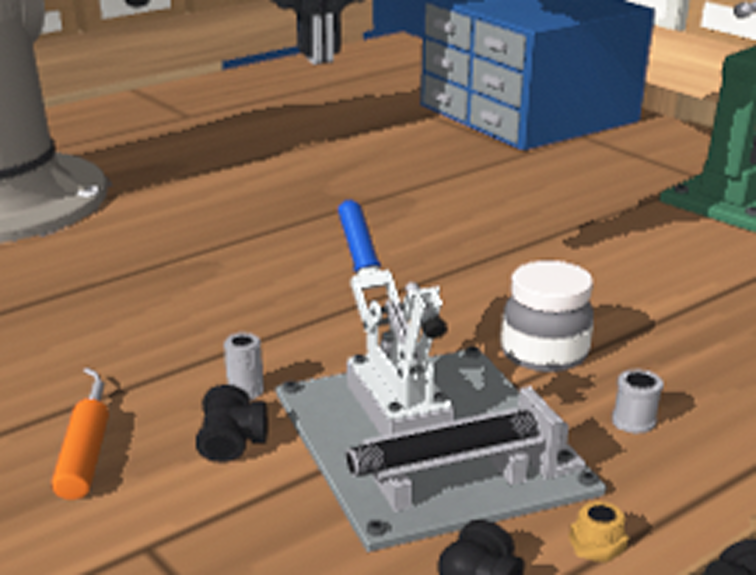

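>>> jog_arm(dp=[[0,-0.1,1.5],[0,-0.1,3],[0,-0.1,4.4],[0,-0.1,5],[0,-0.1,5]], angular=[[0,0,0],[0,0,0],[0,0,0],[0,0,0],[0,0,0]], claw=[0,0,0,0,0])

```text
t: 8.55
eef_pos: [0.4464, 0.1058, 0.1231]
tool_rot: [0.001, 0.989, -0.15, -0.002]
contact_force: [0.2, 1.0, 0.3]
gripper_width: -0.002
```

```bash
python3 -c "
from jig import *
plan((-160,0,122)); print(get_obs()['q'].round(2))
p,K,R,t=cam('scene');cv2.imwrite('pics/s12.png',cv2.resize(p[60:290,130:400],None,fx=2.8,fy=2.5,interpolation=2))
p,K,R,t=cam('top');cv2.imwrite('pics/t12.png',cv2.resize(p[110:310,130:330],None,fx=2.8,fy=2.8,interpolation=2))"
```

```text
t 8.55 now jig [-187.1    0.2  123.1] F jig [-0.1  1. ] 0.3 -> dp [1.08 0.01 0.04] ang [ 0.03  0.04 -0.02]
[-0.23  0.28 -0.16  2.15  0.07  0.72 -2.31]
```

View pics/s12.png

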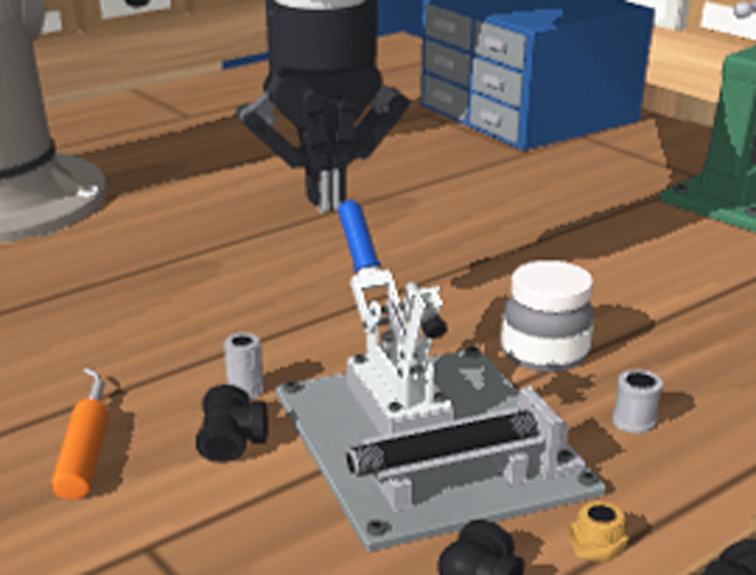

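View pics/t12.png

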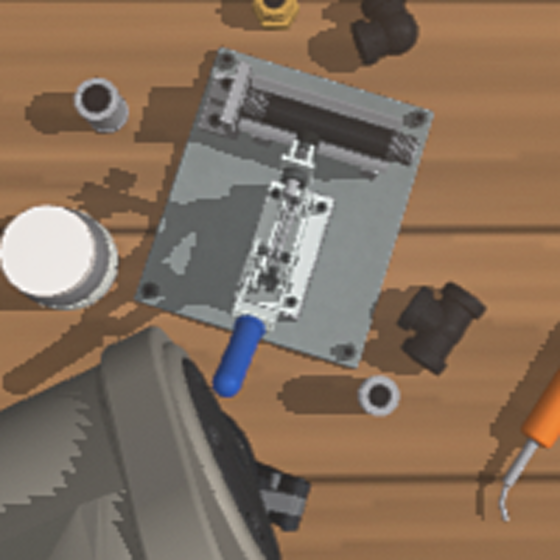

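The fingertips are at (330,205) behind the handle tip at (350,208), in the plane y≈0. Approaching to contact.

>>> jog_arm(dp=[[0.3,0,0],[0.6,0,0],[0.9,0,0],[1.1,0,0],[1.1,0,0]], angular=[[0,0,0],[0,0,0],[0,0,0],[0,0,0],[0,0,0]], claw=[0,0,0,0,0])

```text
t: 9.15
eef_pos: [0.4736, 0.099, 0.1252]
tool_rot: [-0.0, 0.989, -0.15, -0.0]
contact_force: [-1.3, 1.5, 1.7]
gripper_width: -0.002
```

```bash
python3 -c "
from jig import *
plan((-150,0,125))
p,K,R,t=cam('scene');cv2.imwrite('pics/s13.png',cv2.resize(p[60:290,130:400],None,fx=2.8,fy=2.5,interpolation=2))"
```

```text
t 9.15 now jig [-159.1    1.7  125.2] F jig [-1.7  1.1] 1.7 -> dp [0.36 0.07 0.01] ang [-0.    0.01 -0.01]
```

View pics/s13.png

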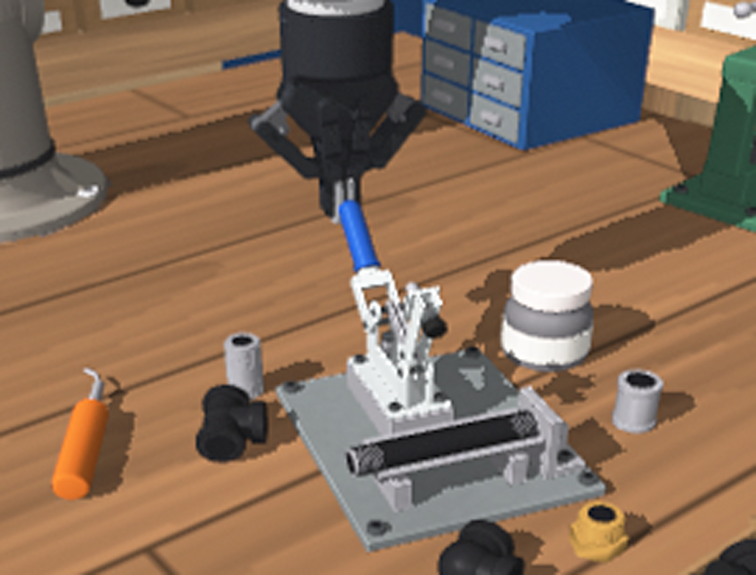

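Contact has begun at TCP x=−159 (−1.7 N). Next I'll push along the arc, forward and up.

>>> jog_arm(dp=[[0.2,0.05,-0.15],[0.45,0.05,-0.35],[0.75,0.05,-0.55],[1.05,0.05,-0.75],[1.4,0.05,-0.9]], angular=[[0,0,0],[0,0,0],[0,0,0],[0,0,0],[0,0,0]], claw=[0,0,0,0,0])

```text
t: 9.7
eef_pos: [0.5039, 0.089, 0.1478]
tool_rot: [-0.0, 0.989, -0.148, -0.003]
contact_force: [-7.2, 4.0, 6.1]
gripper_width: -0.003
```

```bash
python3 -c "
from jig import *
plan((-95,0,155))
p,K,R,t=cam('scene');cv2.imwrite('pics/s14.png',cv2.resize(p[60:290,130:400],None,fx=2.8,fy=2.5,interpolation=2))"
```

```text
t 9.7 now jig [-127.2    1.1  147.8] F jig [-8.1  1.7] 6.1 -> dp [ 1.29  0.05 -0.29] ang [0.01 0.06 0.03]
```

View pics/s14.png

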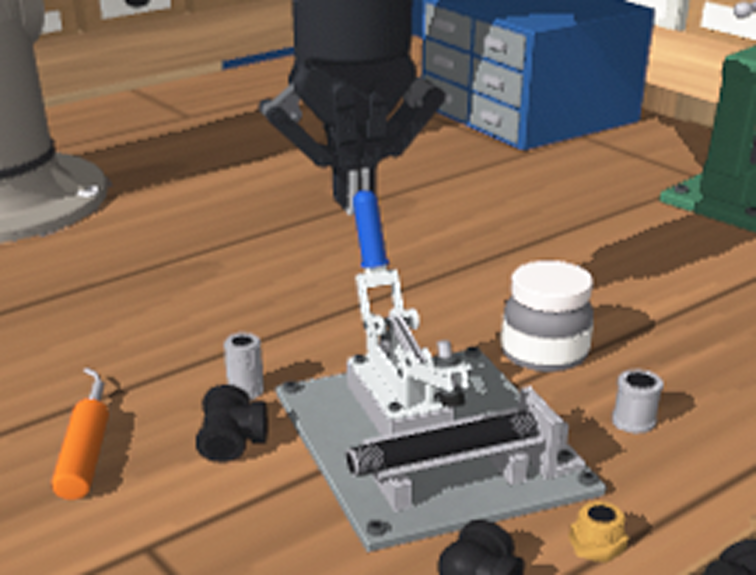

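The handle tip is now at (365,198), leaning back about 22°, and the holding arm is swinging down. Continuing past centre.

>>> jog_arm(dp=[[0.3,0.05,-0.1],[0.6,0.05,-0.18],[0.9,0.05,-0.25],[1.2,0.05,-0.28],[1.45,0.05,-0.28]], angular=[[0,0,0],[0,0,0],[0,0,0],[0,0,0],[0,0,0]], claw=[0,0,0,0,0])

```text
t: 10.25
eef_pos: [0.5419, 0.0747, 0.1546]
tool_rot: [0.0, 0.989, -0.15, 0.0]
contact_force: [-0.8, -0.0, 1.4]
gripper_width: -0.001
```

```bash
python3 -c "
from jig import *
plan((-95,0,155))
p,K,R,t=cam('scene');cv2.imwrite('pics/s15.png',cv2.resize(p[60:290,130:400],None,fx=2.8,fy=2.5,interpolation=2))"
```

```text
t 10.25 now jig [-86.7  -1.3 154.6] F jig [-0.8 -0.3] 1.4 -> dp [-0.33 -0.05 -0.02] ang [ 0.   -0.01 -0.01]
```

View pics/s15.png

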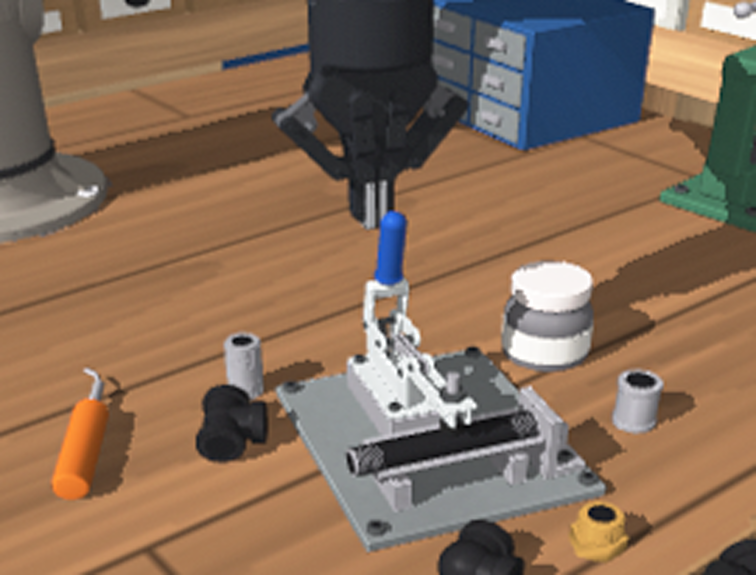

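The handle has snapped over, with its tip at (395,218) ahead of the finger, and the arm lies level on the nipple. Backing off and then up.

>>> jog_arm(dp=[[-0.8,0,0],[-2,0,0],[-3.2,0,0],[-3.2,0,-1.8],[-3.2,0,-3.6]], angular=[[0,0,0],[0,0,0],[0,0,0],[0,0,0],[0,0,0]], claw=[0,0,0,0,0])

```text
t: 10.8
eef_pos: [0.4622, 0.0988, 0.2443]
tool_rot: [0.001, 0.989, -0.149, -0.002]
contact_force: [2.1, -0.0, 0.9]
gripper_width: 0.002
```

>>> jog_arm(dp=[[0,0,-1],[0,0,-1],[0,0,-1],[0,0,-1],[0,0,-1]], angular=[[0,0,0],[0,0,0],[0,0,0],[0,0,0],[0,0,0]], claw=[0,0,0,0,0])

```text
t: 11.3
eef_pos: [0.4637, 0.0988, 0.2682]
tool_rot: [0.001, 0.989, -0.15, -0.001]
contact_force: [0.2, 0.2, -1.2]
gripper_width: -0.002
```

```bash
python3 -c "
from jig import *
plan((-95,0,155))
p,K,R,t=cam('scene');cv2.imwrite('pics/s16.png',cv2.resize(p[130:290,190:370],None,fx=4,fy=3.6,interpolation=2))
print('locked tip pred scene', ((proj(K,R,t,jw((-56,0,169)))-[190,130])*[4,3.6]))
p,K,R,t=cam('top');cv2.imwrite('pics/t16.png',cv2.resize(p[110:270,140:310],None,fx=3.6,fy=3.6,interpolation=2))
print('top',((proj(K,R,t,jw((-56,0,169)))-[140,110])*3.6),'home back',((proj(K,R,t,jw((45.5,-68,45)))-[140,110])*3.6))"
```

```text
t 11.3 now jig [-168.5   -1.4  268.2] F jig [0.2 0.2] -1.2 -> dp [ 2.95 -0.06  4.52] ang [ 0.02  0.02 -0.  ]
locked tip pred scene [317.34310136  69.56040137]
top [310.07195626 306.85989692] home back [499.33736409 195.92377045]
```

View pics/s16.png

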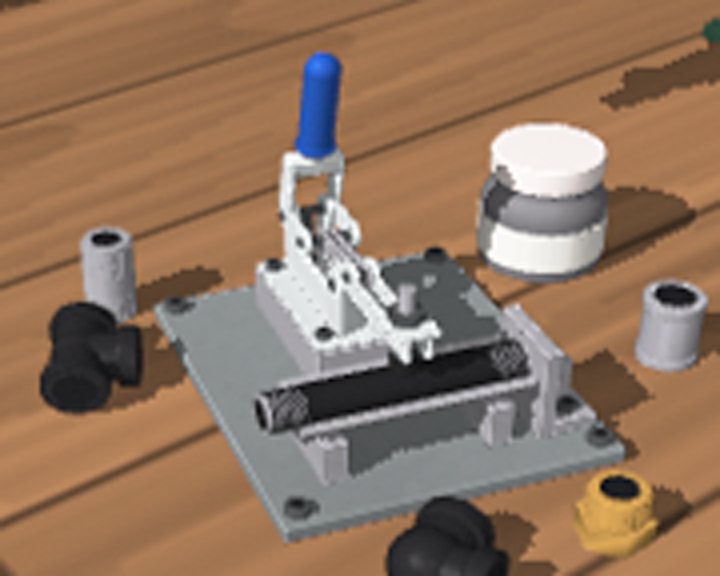

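View pics/t16.png

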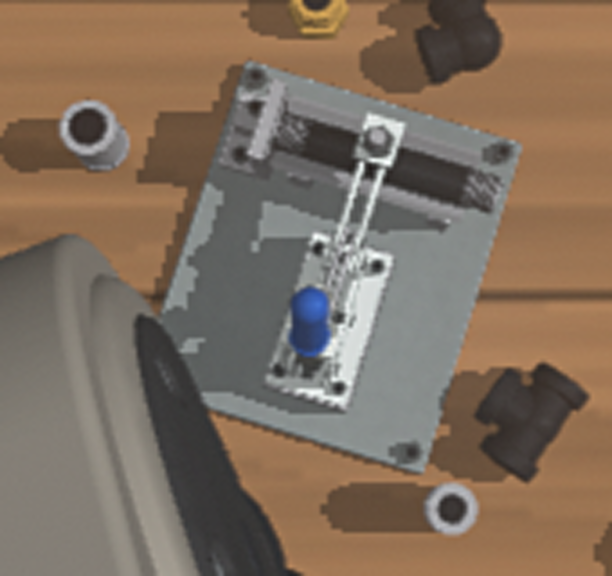

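The measured tip positions, (320,68) in scene and (311,300) in top, match the locked predictions, and the nipple meets the plate in both views. One check of the nipple end before handing in.

Run:
```python
from jig import *
p,K,R,t=cam('top'); p2,K2,R2,t2=cam('scene')
b=tri(ray(K,R,t,up((492,194),(140,110))),ray(K2,R2,t2,np.array([264/4+190,411/3.6+130]))); print('back',wj(b[0]).round(1),b[1])
cv2.imwrite('pics/s17.png',cv2.resize(p2[205:265,245:345],None,fx=8,fy=8,interpolation=2))
cv2.imwrite('pics/t17.png',cv2.resize(p[125:175,200:285],None,fx=9,fy=9,interpolation=2))
```

```text
back [ 45.4 -63.3  46.6] 0.0005213714295864936
```

View pics/s17.png

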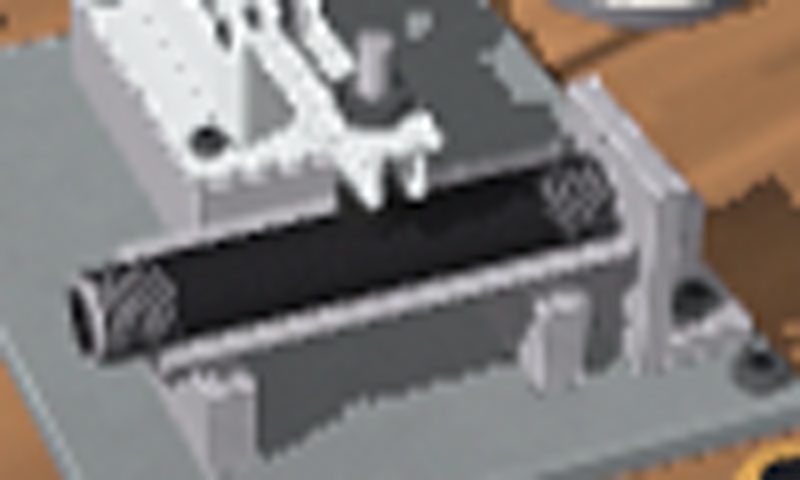

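View pics/t17.png

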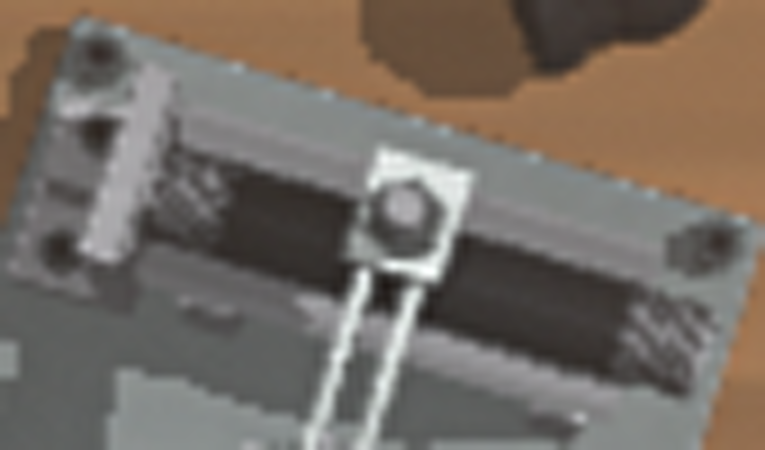

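The triangulated back end at y=−63.3 disagrees by about 5 mm with my rough stop estimate (57 − 125 = −68). I'll check the stop position more carefully before handing in.

Run:
```python
from jig import *
p,K,R,t=cam('top'); p2,K2,R2,t2=cam('scene')
u9=lambda z:np.array(z)/9+[200,125]-.45; u8=lambda z:np.array(z)/8+[245,205]-.44
for z in((175,75),(130,262),(140,60),(78,245)): print('top plate z62',wj(onz(K,R,t,u9(z),.062)).round(1))
# scene: plate top corners: (570,90) far-left front?, (655,200) near front, (700,190) near back,(600,75) far back
for z in((568,88),(652,197),(700,188),(600,75)): print('scene plate z62',wj(onz(K2,R2,t2,u8(z),.062)).round(1))
for z in((160,362),): print('trough end near edge z48',wj(onz(K2,R2,t2,u8(z),.048)).round(1))
print('back scene',wj(onz(K2,R2,t2,u8((86,316)),.045)).round(1))
for z in((632,250),): print('trough front end z48',wj(onz(K2,R2,t2,u8(z),.048)).round(1))
# overlay predictions for stop y=57 and 62
a=cv2.resize(p2[205:265,245:345],None,fx=8,fy=8,interpolation=2); b=cv2.resize(p[125:175,200:285],None,fx=9,fy=9,interpolation=2)
for sy,c in((57,(0,0,255)),(62,(0,255,0))):
  q=[(45.5-22,sy,62),(45.5+22,sy,62),(45.5+22,sy,10)]
  cv2.polylines(a,[np.int32([(proj(K2,R2,t2,jw(x))-[245,205]+.5)*8 for x in q])],0,c,1)
  cv2.polylines(b,[np.int32([(proj(K,R,t,jw(x))-[200,125]+.5)*9 for x in q])],0,c,1)
  e=[(45.5+10.7*np.cos(k),sy-125,45+10.7*np.sin(k)) for k in np.linspace(0,6.3,30)]
  cv2.polylines(a,[np.int32([(proj(K2,R2,t2,jw(x))-[245,205]+.5)*8 for x in e])],0,c,1)
  cv2.polylines(b,[np.int32([(proj(K,R,t,jw(x))-[200,125]+.5)*9 for x in e])],0,c,1)
cv2.imwrite('pics/s18.png',a);cv2.imwrite('pics/t18.png',b)
```

```text
top plate z62 [66.9 58.6 62. ]
top plate z62 [25.3 55.3 62. ]
top plate z62 [67.8 66.7 62. ]
top plate z62 [25.6 66.8 62. ]
scene plate z62 [24.9 59.4 62. ]
scene plate z62 [67.6 58.  62. ]
scene plate z62 [68.5 69.3 62. ]
scene plate z62 [22.9 68.6 62. ]
trough end near edge z48 [ 65.8 -55.6  48. ]
back scene [ 42.8 -63.9  45. ]
trough front end z48 [67.2 54.6 48. ]
```

View pics/s18.png

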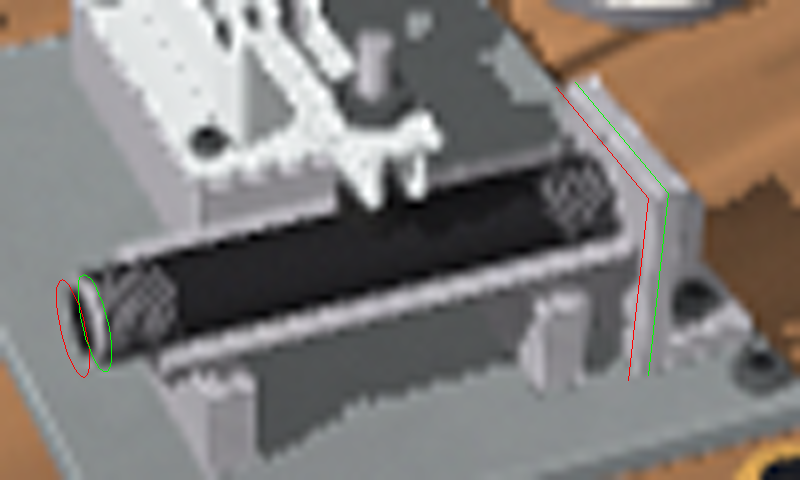

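View pics/t18.png

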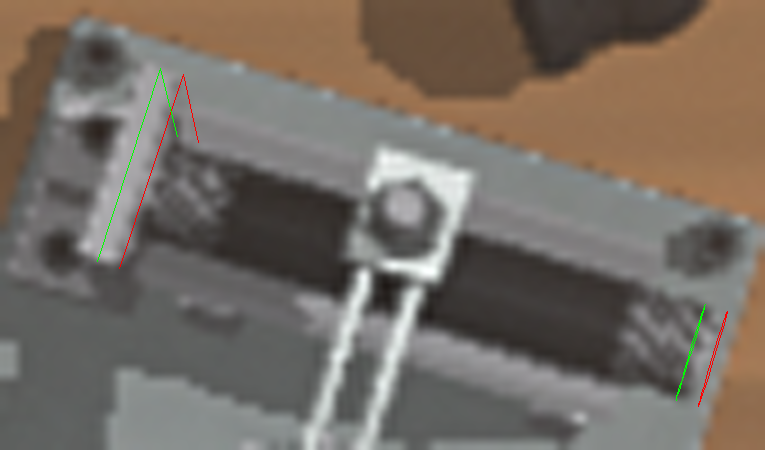

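With the plate's rear edge included, the stop face comes out at y≈58 to 60 and the back end at −63.3 to −63.9. That puts the nipple at or slightly past home, with no gap, which fits the hard force stall. The tool is clear, so I'm handing in.

```bash
python3 -c "
from station import *
hand_in(); print(get_obs()['t'])"
```

```text
the job is handed in; nothing more can be done
the job is handed in; nothing more can be done
```

I pushed the nipple home against the stop plate with the shut fingertips. Then I pushed the handle up and over centre until it snapped upright, backed off and handed in at about 11.5 s. The hand-in reports no verdict.

**Nipple home:** The push stalled hard, rising from about 3 N while sliding to 12.6 N with no further travel. It had moved about 27 mm in total, within the stated 17–33 mm. In the final pictures the front end meets the plate, and about 15 mm sticks out of the trough.

**Clamp locked:** The handle tip is within a few pixels of its predicted locked position in both camera views. The holding arm lies level with the foot on the nipple. I could not measure the foot's pressing force or the joint value directly.

**Clear of everything:** The tool finished about 110 mm behind the handle and 100 mm above its tip, with the force reading near zero. In the last pictures the fittings and tin near the jig look unmoved. The deburrer was out of frame there, but the arm never went near it.

**Check that disagreed:** My first estimate of the stop face (jig y ≈ 57 mm) was about 5 mm off the nipple's final position. Measured again, the face is at about 58–60 mm. With the back end at −63 to −64 mm, that leaves no gap within the roughly 2 mm camera accuracy.

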